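# Take the muddler out of its keyhole rack

## Task

Take the tall, round-ended muddler out of the keyhole rack: slide it along its slot to the wide hole, lift it free there, and stand it upright on the cork coaster. Leave the shorter, flat-topped tamper hanging where it is.

Things in the scene. Friction and masses are not known exactly. Their poses are not given: they have to be found in the camera images.
- rack: Fixed wooden board 130 (x) x 220 (y) x 12 mm on two end panels, top 100 mm above the worktop; origin on the worktop, under its centre. Two keyholes along its x axis, at y = +50 and -50 mm (either may hold the muddler): a slot 19 mm wide from x = +43 mm runs to -x (to the robot) into an eight-sided hole 46 mm across centred at x = -22 mm.
- muddler: Bar muddler, 147 mm, 0.18 kg, round about z; origin: centre of the foot's underside. Steel foot dia 32, 0-40 mm up; neck dia 10; collar dia 56, 64-70 mm up; plain wooden handle dia 24, 70-135 mm up, with a domed end. Hangs upright, collar on the board, neck in the narrow slot, foot underside 36 mm over the worktop (12 mm play upward). The foot passes only the wide hole, the collar neither.
- tamper: The other hung tool, to be left alone: same foot, neck and collar as the muddler, but a shorter handle and a flat disc, 38 mm diameter and 10 mm thick, on top; 108 mm tall. Origin at the centre of the underside of its foot.
- coaster: Round cork coaster, 94 mm diameter, 9 mm thick, fixed flat on the worktop; origin at the centre of its underside.
There are look-alikes about, which are no part of the job. Several things have the shape of the coaster; the one meant has the colours described above.

How it is judged (in metres and radians):
On the way, in this order (a step that is already met when the one before it is completed fails the run):
1. the muddler has been slid along its slot to the wide hole, still hanging low in the board (x of muddler in the frame of rack below -0.01 m and height (world z) of muddler below 0.058 m).
2. the muddler's foot has come up through the board (height (world z) of muddler above 0.1 m), for 0.1 s.
At the end, for the whole second after the job is handed in: The muddler stands upright (within about 6 degrees) and at rest with its foot wholly on the coaster (axis within 31 mm of the coaster's centre), released; the tamper still hangs in its slot within 20 mm of where it was (horizontal distance between muddler and coaster below 0.031 m and height (world z) of muddler between 0.004 and 0.016 m and angle between muddler's own z axis and vertical below 0.1 rad and linear speed of muddler below 0.02 m/s and distance of tamper from where it was at the start of the episode below 0.02 m); the robot touches nothing.
It fails at once if the tamper is pushed more than 30 mm along its slot or taken out (distance of tamper from where it was at the start of the episode above 0.03 m).
It fails at once if the muddler is knocked over (angle between muddler's own z axis and vertical above 0.8 rad).
It also fails if it takes over 53 s, if anything falls off the work surface, if the arm or the gripper's body presses on something with over 40 N, if the wrist force passes 120 N, or if a joint passes its speed limit or range.

## Robot

A 6-joint arm with a two-finger parallel gripper is mounted at the origin on a cart in front of the work surface, level with it; the furniture and walls round the work are solid. World frame = base frame: x ahead of the robot, y to its left, z up, the work surface at z = 0. Lengths are in mm, angles in rad, forces in N, time in s.
With the tool pointing down it reaches from about 275 to 1000 mm from the base axis. Payload 8.4 kg.
Tool frame: the origin (TCP) lies at the very end of the fingers, on their centre line; the grasp point (between the pads) lies behind it (r.grip_point_offset is the x of the grasp point in the tool frame, in mm); x points along the fingers, z is the direction in which the jaws open and shut, and the axes are right-handed (so a half turn about x gives the same grasp; the last joint's range is limited). The gripper opens to 85 mm and grips with 20 to 120 N. Pads are 22 mm wide; open, the fingers measure 114 mm over their backs; the gripper's body (76 mm by 85 mm) begins 54 mm behind the grasp point. The pads swing forward as they close: fully open they stand 13 mm farther back than shut.
Start: joints at [-1.333, 0.353, 1.633, -0, 1.155, -0.002], TCP at [148.441, -607.119, 231.281] pointing down, gripper open.
Joint ranges: [-2.63, 2.63], [-0.92, 2.1], [0.06, 2.66], [-1.3, 4.44], [0, 2.69], [-3.02, 3.02]. Speed limits (rad/s): [2.22, 2.22, 2.79, 3.14, 3.14, 3.14].

## Interface

Orientations are given as [roll, pitch, yaw] about the fixed x, y, z axes, in that order (R = Rz(yaw) Ry(pitch) Rx(roll)).
In Python, from rig import r, vision, order gives the robot as it stands. The module is installed in compiled form; this text tells all that it offers.
- The arm moves only by the tool step_arm, never from a script. Its argument "rows" is a list of rows, each a list of 7 numbers: the shift along the world's x, y, z in mm, then the turn, a rotation vector about the world's x, y, z in rad, then the finger opening in mm, from 0 to 85.4. A call has exactly 8 rows; each row is the pose to reach, as a shift and turn from the pose measured when the call began; what a row does not reach only later rows make up. A row lasts 1/8 s, in which the tool goes at most 62.5 mm and 10.7 degrees, less where a joint would pass 70% of its speed; a pose out of reach is approached as far as the arm can. A call with a gripper value outside its range is refused whole. The fingers move at their own pace and stop on an object; "force" is the grip in N (left out, the last holds). Time passes only in rows, so rows that repeat a pose let the fingers close, or fill a call up. It gives the time, the measured TCP pose, the force and the opening at its end, in the units of the state.
- r.sense(): the state, without advancing time (a new reading comes with each control period).
- vision.grab_frame(name): name is "scene" or "side" or "wrist"; returns (picture, depth): 400x640x3 uint8, red, green, blue; 400x640 float32, mm along the optical axis (not along the pixel's ray), 0 where there is no reading.
- vision.camera_info(name): a dict with "K" (3x3 intrinsics, pixels), "distortion" ([k1, k2, p1, p2, k3] as OpenCV has them; the pictures are not rectified), "origin" and "attitude" of the camera in the world; the wrist camera has in their place "tool_from_camera" (4x4, takes a point from camera to tool coordinates, whose origin is the TCP and whose axes are the tool frame's). Camera axes: x right, y down, z forward; pixel columns grow to the right and rows downward; lengths in mm; the calibration is good to about 2 mm. A picture is of the moment at which its call begins: read the wrist's pose just before it. camera_info takes no time and is no camera call.
- order.sign_off(): hands the job in, once; it reports no verdict.
The state is a dict: "clock": time; "qpos": joint angles; "qvel": joint speeds; "joint_efforts": joint torques, N m; "eef_pos": TCP position; "tcp_rot": TCP orientation; "contact_force": force on the tool from outside, world axes, zero at the start; "wrist_torque": the same for the moment, N m; "opening": opening from 0.0 (shut) to 1.0 (fully open).
Only numpy, scipy, OpenCV 4.12 (cv2) and the standard library are available. Lean on these libraries where they do the work, as an engineer would, in place of code of your own. Each camera call takes 0.05 s, during which the arm holds its last target.

## Working session

There is one attempt and no reset: what is moved stays moved. The work goes in short steps, Python scripts to look and compute and a tool call to move; the robot and the scene stay as the last step left them, time stands still between calls to the robot, and variables do not carry over. Pictures are saved under pics/ and viewed, and the job is handed in when it is done.

Besides the shell and the picture viewer there is one more tool, called after "Request:" in YAML: its name, and indented under it one key for each argument. step_arm: Moves the arm, as the interface text tells. Its arguments: {"type":"object","properties":{"rows":{"type":"array"},"force":{"type":"number"}},"required":["rows"]}

```bash
mkdir -p pics; cat > h.py <<'E'
import numpy as np, cv2
from rig import r, vision, order
def grab(n,tag):
    p,d=vision.grab_frame(n); cv2.imwrite(f'pics/{tag}.png',p[:,:,::-1]); np.savez(f'pics/{tag}.npz',p=p,d=d); return p,d
E
python3 - <<'E'
from h import *
s=r.sense(); print(s, r.grip_point_offset)
for n in ['scene','side','wrist']:
    print(vision.camera_info(n)); grab(n,n+'0')
E
```

```text
{'clock': 0.0, 'qpos': array([-1.33341027e+00,  3.53657269e-01,  1.63414548e+00, -2.48400552e-05,
        1.15519018e+00, -2.39806357e-03]), 'qvel': array([-4.11988605e-05,  1.13775413e-03,  4.42882712e-04,  1.51674457e-03,
       -3.03132826e-04, -4.11739040e-05]), 'joint_efforts': array([-2.62385263e-03, -6.05254483e+01, -3.42074382e+01, -1.50358424e-04,
        9.23440995e-03, -1.58186526e-05]), 'eef_pos': array([ 148.31376981, -606.65313269,  230.55112721]), 'tcp_rot': array([-3.12777287,  1.56939587,  1.82441028]), 'contact_force': array([-0.27502255,  0.5535082 , -0.58394775]), 'wrist_torque': array([-0.06837197, -0.0048016 ,  0.01282552]), 'opening': 1.0004075633160785} -18.700000000000003
{'K': array([[412.06944692,   0.        , 323.49967877],
       [  0.        , 412.06944692, 202.53482996],
       [  0.        ,   0.        ,   1.        ]]), 'distortion': array([0.01988782, 0.        , 0.        , 0.        , 0.        ]), 'origin': array([-18.68101531, 593.04865613, 903.46207745]), 'attitude': array([-2.33398955, -0.01925855, -2.54320875])}
{'K': array([[418.54123179,  
[... 254 characters left out ...]
44.17178585,  812.43623248]), 'attitude': array([-2.1749529 ,  0.02520467, -1.48000363])}
{'K': array([[308.95588707,   0.        , 317.47694113],
       [  0.        , 308.95588707, 194.3059213 ],
       [  0.        ,   0.        ,   1.        ]]), 'distortion': array([-0.05227609,  0.        ,  0.        ,  0.        ,  0.        ]), 'tool_from_camera': array([[ 7.13559235e-04, -2.69552194e-01,  9.62985517e-01,
        -1.43357066e+02],
       [-1.34230688e-04, -9.62985779e-01, -2.69552168e-01,
         6.80212778e+01],
       [ 9.99999736e-01,  6.30792305e-05, -7.23329573e-04,
         5.13787329e-01],
       [ 0.00000000e+00,  0.00000000e+00,  0.00000000e+00,
         1.00000000e+00]])}
```

View pics/scene0.png

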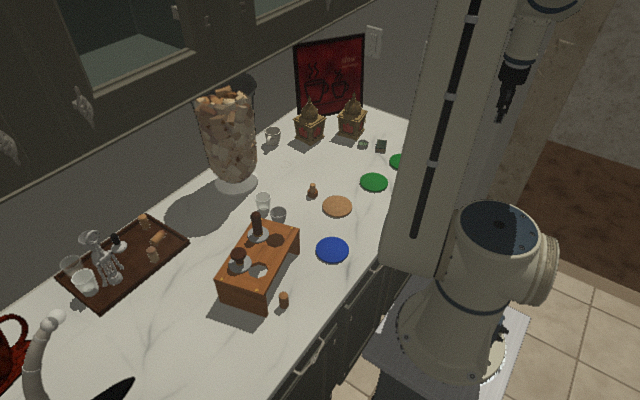

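View pics/side0.png

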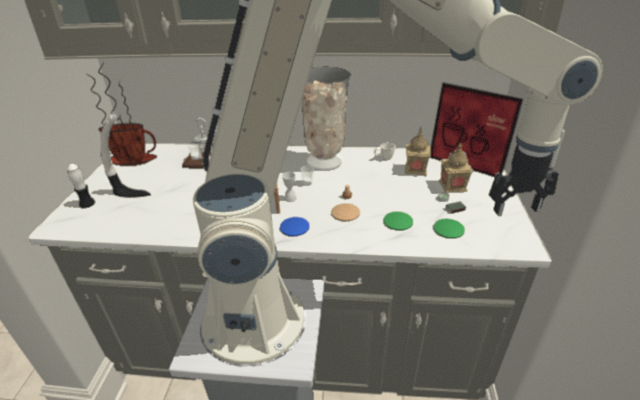

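View pics/wrist0.png

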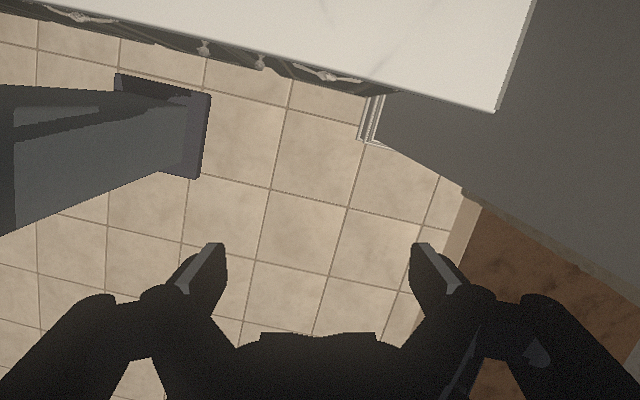

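Scene camera: the rack is at about (258,262). The tall muddler is at (257,225) and the short tamper at (239,258). The coaster-shaped discs are blue (333,250), tan (337,206), and green (374,182) and (398,161). The tan one fits "cork". I'll confirm it in a crop and measure.

```bash
cat >> h.py <<'E'
from scipy.spatial.transform import Rotation as Ro
def campose(n,s=None):
    i=vision.camera_info(n)
    if 'origin' in i:
        return np.array(i['K']),np.array(i['distortion']),Ro.from_euler('xyz',i['attitude']).as_matrix(),np.array(i['origin'])
    T=np.array(i['tool_from_camera']); R=Ro.from_euler('xyz',s['tcp_rot']).as_matrix()
    return np.array(i['K']),np.array(i['distortion']),R@T[:3,:3],R@T[:3,3]+s['eef_pos']
def rays(c,px):
    K,D,R,o=c
    u=cv2.undistortPoints(np.array(px,float).reshape(-1,1,2),K,D).reshape(-1,2)
    return np.c_[u,np.ones(len(u))]@R.T
def onz(c,px,z):
    d=rays(c,px); return c[3]+d*((z-c[3][2])/d[:,2])[:,None]
def ondepth(c,px,dep):
    return c[3]+rays(c,px)*np.array(dep)[:,None]
def cloud(c,d):
    v,u=np.mgrid[0:d.shape[0],0:d.shape[1]]
    return ondepth(c,np.c_[u.ravel(),v.ravel()],d.ravel()).reshape(*d.shape,3)
E
python3 - <<'E'
from h import *
z=np.load('pics/scene0.npz');p,d=z['p'],z['d']
c=campose('scene'); P=cloud(c,d)
cv2.imwrite('pics/crop0.png',cv2.resize(p[150:325,190:430],None,fx=3.3,fy=3.3,interpolation=cv2.INTER_CUBIC)[:,:,::-1])
for u,v in [(337,206),(333,250),(374,182),(257,215),(239,252),(275,270),(290,235),(270,305)]:
    print((u,v),p[v,u],P[v,u].round(1))
hsv=cv2.cvtColor(p,cv2.COLOR_RGB2HSV)
m=np.zeros(d.shape,np.uint8); m[190:222,315:360]=1
m&=((hsv[...,1]>80)).astype(np.uint8)
n,l,st,ce=cv2.connectedComponentsWithStats(m); k=1+np.argmax(st[1:,4]); print(st[k],ce[k])
v,u=np.where(l==k); Q=onz(c,np.c_[u,v],9); print('coaster',Q.mean(0),Q.min(0),Q.max(0), np.median(P[l==k],0))
# rack top
b=(abs(P[...,2]-100)<4)&(hsv[...,1]>100); b[:200]=0;b[320:]=0;b[:,:205]=0;b[:,310:]=0
v,u=np.where(b); Q=onz(c,np.c_[u,v],100); 
rect=cv2.minAreaRect(Q[:,:2].astype(np.float32)); print('rack',rect,cv2.boxPoints(rect), b.sum())
E
```

```text
(337, 206) [152 117  79] [ 450.5 -200.3    9.7]
(333, 250) [ 47  72 140] [364.8 -47.6   6.4]
(374, 182) [ 50 113  54] [ 412.  -366.7   10.6]
(257, 215) [62 46 32] [505.4  89.8 177.9]
(239, 252) [70 47 37] [483.8 183.4 144.1]
(275, 270) [151 100  62] [405.  151.   99.5]
(290, 235) [140  93  58] [444.2  41.3  99.5]
(270, 305) [182 177 165] [3.990e+02 1.877e+02 1.000e-01]
[322 196  30  22 509] [336.84479371 206.03143418]
coaster [ 451.33631563 -200.79619149    9.        ] [ 406.15589451 -250.30808928    9.        ] [ 496.6124229  -153.75560863    9.        ] [ 451.48901083 -200.42453066    8.51812194]
rack ((472.3866882324219, 131.98065185546875), (131.3343048095703, 222.93231201171875), 14.943049430847168) [[380.1977    222.74445  ]
 [437.68274     7.3511353]
 [564.5757     41.216858 ]
 [507.09064   256.61017  ]] 2392
```

View pics/crop0.png

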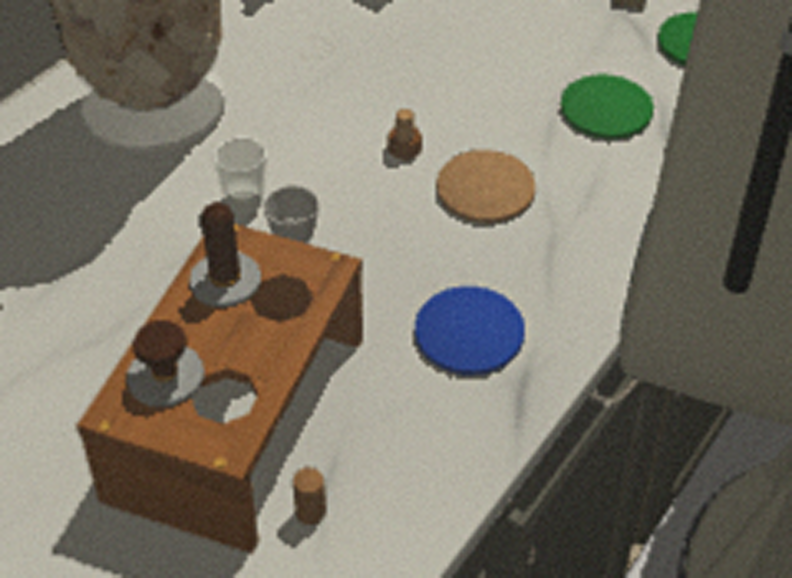

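```bash
python3 - <<'E'
from h import *
z=np.load('pics/scene0.npz');p,d=z['p'],z['d']
c=campose('scene'); P=cloud(c,d)
hsv=cv2.cvtColor(p,cv2.COLOR_RGB2HSV).astype(int)
C=np.array([472.4,132.0]);a=np.deg2rad(14.94);R=np.array([[np.cos(a),-np.sin(a)],[np.sin(a),np.cos(a)]])
L=(P[...,:2]-C)@R
for name,y in (('muddler',-50),('tamper',50)):
    m=(abs(L[...,1]-y)<35)&(abs(L[...,0]-15)<60)
    col=m&(abs(P[...,2]-106)<3)&(hsv[...,1]<70)
    v,u=np.where(col); Q=(onz(c,np.c_[u,v],106)[:,:2]-C)@R
    print(name,'collar',len(Q),cv2.minEnclosingCircle(Q.astype(np.float32)),Q.min(0),Q.max(0))
    h=m&(P[...,2]>118); Z=P[h][:,2]; print(' top',Z.max(),h.sum())
    for lo,hi in ((120,135),(135,150),(150,165),(165,185)):
        q=L[h&(P[...,2]>lo)&(P[...,2]<=hi)]
        if len(q): print(lo,q.mean(0).round(1),q.min(0).round(1),q.max(0).round(1),len(q))
# axis top by silhouette: use direction to camera
cd=(c[3][:2]-C)@R; print('cam dir rack',cd/np.linalg.norm(cd))
for px in [(263,205),(278,215),(235,185),(230,90),(312,190),(310,125),(350,110)]:
    print(px,P[px[1],px[0]].round())
s=r.sense(); print(Ro.from_euler('xyz',s['tcp_rot']).as_matrix().round(3))
T=lambda x,y: C+R@np.array([x,y]); print(T(-22,-50),T(20,-50))
E
```

```text
muddler collar 172 ((26.013931274414062, -50.47684097290039), 28.417194366455078) [ -1.42162897 -78.8135243 ] [ 54.42928937 -22.5450359 ]
 top 184.26220526002385 202
120 [ 22.9 -44. ] [ 15.5 -53.4] [ 34.1 -38.9] 38
135 [ 22.7 -44.5] [ 15.3 -56.1] [ 35.5 -38.6] 40
150 [ 22.9 -43.6] [ 15.  -52.3] [ 36.7 -39.1] 39
165 [ 24.4 -47.1] [ 15.1 -59.3] [ 35.9 -38.5] 81
tamper collar 222 ((25.674598693847656, 50.54560852050781), 27.927099227905273) [-1.62240098 22.9507629 ] [53.4267153  77.06621008]
 top 147.574650442726 191
120 [23.5 56.1] [17.1 50.8] [34.4 64.6] 7
135 [24.9 51. ] [ 8.3 31.1] [44.9 67.4] 180
cam dir rack [-0.52794396  0.84927921]
(263, 205) [614. -45.  45.]
(278, 215) [540. -25.  63.]
(235, 185) [760. -77.  27.]
(230, 90) [ 814. -165.  304.]
(312, 190) [ 545. -199.   28.]
(310, 125) [ 708. -416.   93.]
(350, 110) [ 628. -554.  115.]
[[-0.     0.971  0.238]
 [ 0.001  0.238 -0.971]
 [-1.     0.    -0.001]]
[464.03405012  78.0184209 ] [504.61429604  88.8463312 ]
```

Rack centre is (472.4,132), yaw 14.9°. Its measured size is 131x223 against 130x220 given. The muddler axis is at rack (26,-50), top at 184 against 183 expected, and the cork coaster is at (451,-201). These fit the given sizes. Now I'll approach above the muddler.

Request:
step_arm:
  rows:
    - [25, 48, 4, 0, 0, 0, 60]
    - [50, 97, 8, 0, 0, 0, 60]
    - [76, 146, 12, 0, 0, 0, 60]
    - [104, 200, 16, 0, 0, 0, 60]
    - [132, 254, 20, 0, 0, 0, 60]
    - [160, 308, 24, 0, 0, 0, 60]
    - [188, 362, 28, 0, 0, 0, 60]
    - [216, 416, 30, 0, 0, 0, 60]

```text
clock: 1.15
eef_pos: [365.0, -189.0, 261.1]
tcp_rot: [2.078, 1.57, 0.746]
contact_force: [1.4, -0.5, 0.6]
opening: 0.704
```

Request:
step_arm:
  rows:
    - [24, 46, 0, 0, 0, 0, 60]
    - [50, 95, 0, 0, 0, 0, 60]
    - [76, 145, 0, 0, 0, 0.01, 60]
    - [102, 195, 0, 0, 0, 0.02, 60]
    - [124, 238, 0, 0, 0, 0.02, 60]
    - [138, 265, 0, 0, 0, 0.02, 60]
    - [145, 279, 0, 0, 0, 0.02, 60]
    - [145, 279, 0, 0, 0, 0.02, 60]

```text
clock: 2.15
eef_pos: [509.9, 90.2, 260.8]
tcp_rot: [2.839, 1.57, 1.528]
contact_force: [-0.7, 0.9, -0.8]
opening: 0.704
```

```bash
python3 - <<'E'
from h import *
s=r.sense(); print(s['eef_pos'],Ro.from_euler('xyz',s['tcp_rot']).as_matrix().round(3))
p,d=grab('wrist','w1'); c=campose('wrist',s); P=cloud(c,d)
C=np.array([472.4,132.0]);a=np.deg2rad(14.94);R=np.array([[np.cos(a),-np.sin(a)],[np.sin(a),np.cos(a)]])
L=(P[...,:2]-C)@R
hsv=cv2.cvtColor(p,cv2.COLOR_RGB2HSV).astype(int)
m=(abs(L[...,1]+50)<45)&(abs(L[...,0]-15)<60)&(d>0)
col=m&(abs(P[...,2]-106)<4)&(hsv[...,1]<70); v,u=np.where(col)
Q=(onz(c,np.c_[u,v],106)[:,:2]-C)@R
print('collar',len(Q),cv2.minEnclosingCircle(Q.astype(np.float32)))
for lo,hi in ((115,135),(135,155),(155,172),(172,190)):
    q=L[m&(P[...,2]>lo)&(P[...,2]<=hi)]
    if len(q): print(lo,q.mean(0).round(1),q.min(0).round(1),q.max(0).round(1),len(q))
b=(abs(P[...,2]-100)<4)&(hsv[...,1]>70)&(abs(L).max(-1)<140)
v,u=np.where(b);print(cv2.minAreaRect(onz(c,np.c_[u,v],100)[:,:2].astype(np.float32)),b.sum())
E
```

```text
[509.8532745   90.16277763 260.81848065] [[ 0.     0.966  0.258]
 [ 0.     0.258 -0.966]
 [-1.     0.    -0.   ]]
collar 1429 ((27.99347496032715, -52.582942962646484), 27.695131301879883)
115 [ 37.3 -52.3] [ 31.1 -63.9] [ 39.5 -41.4] 92
135 [ 37.3 -52.2] [ 30.5 -63.8] [ 39.6 -41. ] 122
155 [ 37.1 -51.9] [ 27.  -63.8] [ 39.6 -40.6] 128
172 [ 29.5 -52.6] [ 16.8 -63.9] [ 39.3 -40.7] 719
((474.7383728027344, 130.7139892578125), (131.3343048095703, 221.0076141357422), 14.739569664001465) 17358
```

View pics/w1.png

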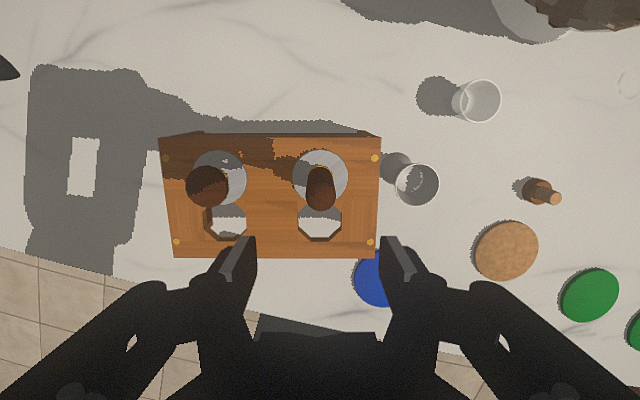

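Wrist view: the muddler (320,190) is centred between the fingers, with the tamper at (207,185) well clear. The cork coaster is at (505,250). The two cameras differ by 2 mm, so I'll use the mean. Descending.

Request:
step_arm:
  rows:
    - [2, -1, -15, 0, 0, 0, 60]
    - [2, -1, -35, 0, 0, 0, 60]
    - [2, -1, -60, 0, 0, 0, 60]
    - [2, -1, -85, 0, 0, 0, 60]
    - [2, -1, -110, 0, 0, 0, 60]
    - [2, -1, -127, 0, 0, 0, 60]
    - [2, -1, -137, 0, 0, 0, 60]
    - [2, -1, -137, 0, 0, 0, 60]

```text
clock: 3.2
eef_pos: [511.2, 88.2, 123.4]
tcp_rot: [-1.78, 1.57, -3.091]
contact_force: [-0.1, 0.4, 0.3]
opening: 0.702
```

Request:
step_arm:
  rows:
    - [0, 0, 0, 0, 0, 0, 15]
    - [0, 0, 0, 0, 0, 0, 15]
    - [0, 0, 0, 0, 0, 0, 15]
    - [0, 0, 0, 0, 0, 0, 15]
    - [0, 0, 0, 0, 0, 0, 15]
    - [0, 0, 0, 0, 0, 0, 15]
    - [0, 0, 0, 0, 0, 0, 15]
    - [0, 0, 0, 0, 0, 0, 15]
  force: 50

```text
clock: 4.2
eef_pos: [511.7, 88.3, 124.1]
tcp_rot: [2.455, 1.571, 1.143]
contact_force: [-1.1, 1.0, 6.5]
opening: 0.27
```

Request:
step_arm:
  rows:
    - [0, 0, 3, 0, 0, 0, 15]
    - [0, 0, 4, 0, 0, 0, 15]
    - [-8, -2, 4, 0, 0, 0, 15]
    - [-18, -5, 4, 0, 0, 0, 15]
    - [-28, -7.5, 4, 0, 0, 0, 15]
    - [-38, -10, 4, 0, 0, 0, 15]
    - [-46, -12.3, 4, 0, 0, 0, 15]
    - [-46, -12.3, 4, 0, 0, 0, 15]

```text
clock: 5.2
eef_pos: [465.1, 75.8, 128.2]
tcp_rot: [-2.659, 1.571, 2.313]
contact_force: [-0.5, -0.1, -1.4]
opening: 0.267
```

```bash
python3 - <<'E'
from h import *
s=r.sense(); print(s['eef_pos'],s['contact_force'],s['opening'])
p,d=grab('wrist','w2')
p,d=grab('scene','s2'); c=campose('scene'); P=cloud(c,d)
C=np.array([472.4,132.0]);a=np.deg2rad(14.94);R=np.array([[np.cos(a),-np.sin(a)],[np.sin(a),np.cos(a)]])
L=(P[...,:2]-C)@R
hsv=cv2.cvtColor(p,cv2.COLOR_RGB2HSV).astype(int)
m=(abs(L[...,1]+50)<40)&(abs(L[...,0]+10)<70)&(abs(P[...,2]-110)<6)&(hsv[...,1]<70);v,u=np.where(m)
print(len(u),np.median(P[m][:,2]),cv2.minEnclosingCircle(((onz(c,np.c_[u,v],110)[:,:2]-C)@R).astype(np.float32)))
cv2.imwrite('pics/s2c.png',cv2.resize(p[190:320,190:330],None,fx=4,fy=4)[:,:,::-1])
E
```

```text
[465.06295276  75.83840461 128.20135487] [-0.48841211 -0.09705816 -1.43646186] 0.2669674407859704
183 109.77601887247931 ((-21.69268226623535, -49.63357925415039), 28.35911750793457)
```

View pics/w2.png

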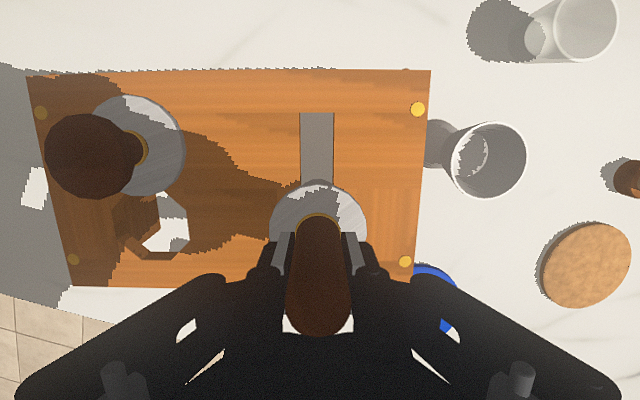

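View pics/s2c.png

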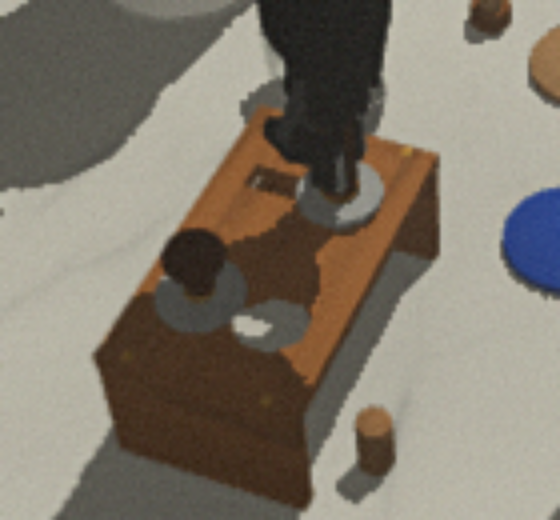

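The wrist view shows the muddler gripped (320,270) with the slot empty behind it at (317,145). The scene fit puts the collar at rack (-21.7,-49.6), which is centred in the wide hole (-22,-50), and 4 mm up. Lifting straight.

Request:
step_arm:
  rows:
    - [0, 0, 6, 0, 0, 0, 15]
    - [0, 0, 14, 0, 0, 0, 15]
    - [0, 0, 24, 0, 0, 0, 15]
    - [0, 0, 38, 0, 0, 0, 15]
    - [0, 0, 54, 0, 0, 0, 15]
    - [0, 0, 72, 0, 0, 0, 15]
    - [0, 0, 90, 0, 0, 0, 15]
    - [0, 0, 100, 0, 0, 0, 15]

```text
clock: 6.3
eef_pos: [466.5, 76.2, 230.0]
tcp_rot: [1.521, 1.568, 0.209]
contact_force: [-0.9, 0.2, -1.8]
opening: 0.266
```

Request:
step_arm:
  rows:
    - [-1, -20, 0, 0, 0, 0, 15]
    - [-3, -60, 0, 0, 0, 0, 15]
    - [-5, -105, 0, 0, 0, 0, 15]
    - [-8, -150, 0, 0, 0, 0, 15]
    - [-10, -195, 0, 0, 0, 0, 15]
    - [-12, -235, 0, 0, 0, 0, 15]
    - [-14, -265, 0, 0, 0, 0, 15]
    - [-14, -279, 0, 0, 0, 0, 15]

```text
clock: 7.3
eef_pos: [452.2, -204.2, 230.2]
tcp_rot: [1.523, 1.568, 0.21]
contact_force: [0.0, 0.1, -2.0]
opening: 0.268
```

```bash
python3 - <<'E'
from h import *
s=r.sense(); print(s['eef_pos'],s['opening'],Ro.from_euler('xyz',s['tcp_rot']).as_matrix().round(3))
p,d=grab('scene','s3'); grab('wrist','w3'); grab('side','d3')
cv2.imwrite('pics/s3c.png',cv2.resize(p[100:280,250:450],None,fx=3.3,fy=3.3)[:,:,::-1])
E
```

```text
[ 452.24380534 -204.15257439  230.17828862] 0.26795931010109614 [[ 0.003  0.967  0.255]
 [ 0.001  0.255 -0.967]
 [-1.     0.003  0.   ]]
```

View pics/s3c.png

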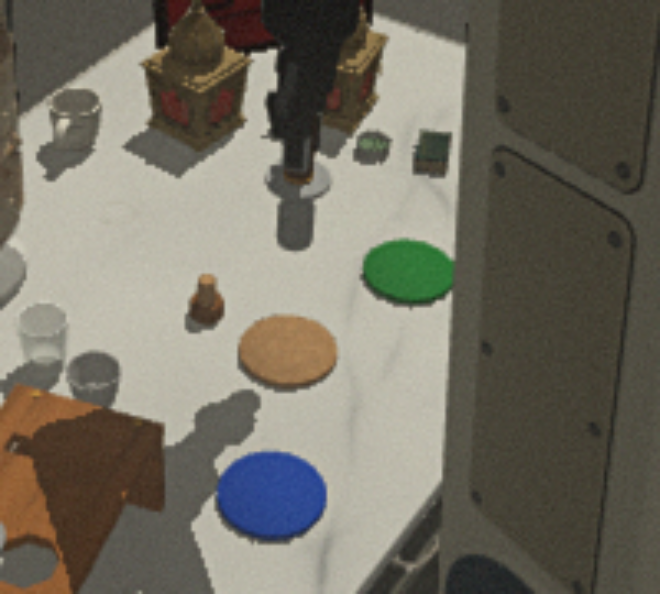

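View pics/d3.png

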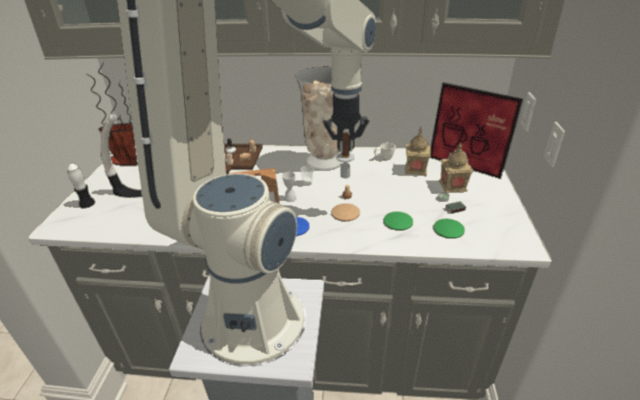

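The scene crop and side view show the muddler hanging upright over the tan coaster (side px (346,212)). The tan coaster is between the blue and green look-alikes. I'll descend to just above it, then check.

Request:
step_arm:
  rows:
    - [0, 1, -15, 0, 0, 0, 15]
    - [0, 1, -35, 0, 0, 0, 15]
    - [0, 1, -60, 0, 0, 0, 15]
    - [0, 1, -85, 0, 0, 0, 15]
    - [0, 1, -105, 0, 0, 0, 15]
    - [0, 1, -118, 0, 0, 0, 15]
    - [0, 1, -126, 0, 0, 0, 15]
    - [0, 1, -126, 0, 0, 0, 15]

```text
clock: 8.45
eef_pos: [452.3, -201.4, 103.7]
tcp_rot: [1.962, 1.568, 0.65]
contact_force: [-0.3, -0.3, -1.4]
opening: 0.272
```

```bash
python3 - <<'E'
from h import *
s=r.sense(); print(s['eef_pos'],s['opening'],s['contact_force'])
p,d=grab('scene','s4'); c=campose('scene');P=cloud(c,d)
cv2.imwrite('pics/s4c.png',cv2.resize(p[140:240,280:400],None,fx=6,fy=6)[:,:,::-1])
hsv=cv2.cvtColor(p,cv2.COLOR_RGB2HSV).astype(int)
m=(np.hypot(P[...,0]-452,P[...,1]+201)<45)
for z in range(10,110,10):
    q=P[m&(abs(P[...,2]-z-5)<5)]
    if len(q): print(z,len(q),q.mean(0).round(1),q.min(0).round(1),q.max(0).round(1))
zc=None
k=m&(P[...,2]>72)&(P[...,2]<92)&(hsv[...,1]<60)
zc=np.median(P[k][:,2]); v,u=np.where(k&(abs(P[...,2]-zc)<4)); print(zc,len(u),cv2.minEnclosingCircle(onz(c,np.c_[u,v],zc)[:,:2].astype(np.float32)))
E
```

```text
[ 452.31948578 -201.37489892  103.6551792 ] 0.2724889562992473 [-0.32173032 -0.2926283  -1.42936154]
10 75 [ 451.3 -199.    11.7] [ 409.9 -243.5   10. ] [ 495.5 -158.1   20. ]
20 24 [ 446.  -189.5   25.4] [ 436.  -201.4   20.1] [ 460.9 -183.5   30. ]
30 23 [ 447.2 -189.2   34.8] [ 435.9 -203.6   30.3] [ 463.1 -182.5   39.8]
40 25 [ 447.1 -190.6   44.3] [ 437.1 -208.1   40.7] [ 463.3 -182.7   49.9]
50 47 [ 448.3 -193.9   53.8] [ 435.1 -209.7   50. ] [ 465.1 -182.9   58.2]
70 2 [ 435.5 -180.    79.5] [ 434.4 -180.9   79.5] [ 436.7 -179.1   79.6]
80 141 [ 448.1 -193.3   84.9] [ 424.6 -227.5   80.1] [ 480.1 -171.3   90. ]
90 12 [ 446.4 -192.4   94.6] [ 440.2 -202.9   90.2] [ 454.4 -187.1   99.9]
100 11 [ 445.3 -190.4  105. ] [ 437.6 -215.7  101. ] [ 458.1 -181.8  109.2]
84.77945287636737 126 ((451.5769348144531, -197.85665893554688), 28.73216438293457)
```

View pics/s4c.png

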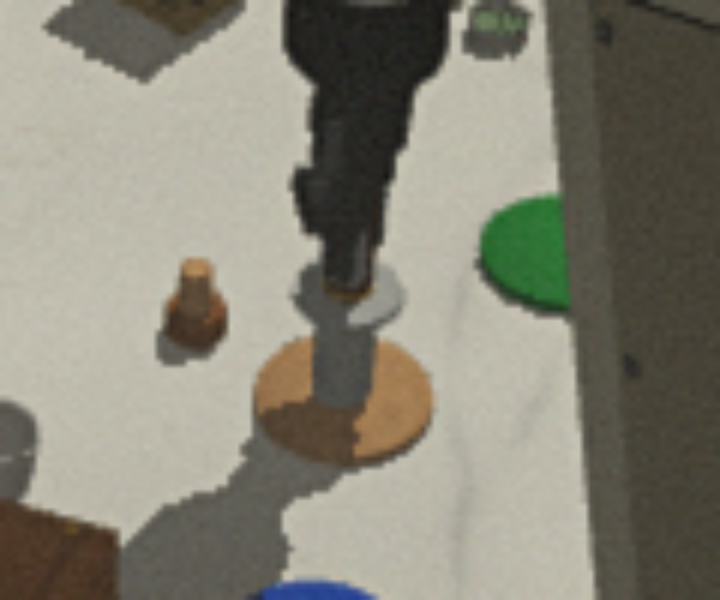

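The muddler is upright over the coaster and within 3 mm of its centre. The collar top is at 85, so the foot is about 6 mm above the cork. Lowering gently.

Request:
step_arm:
  rows:
    - [0, -1, -1, 0, 0, 0, 15]
    - [0, -2, -2, 0, 0, 0, 15]
    - [0, -2, -3, 0, 0, 0, 15]
    - [0, -2, -4, 0, 0, 0, 15]
    - [0, -2, -5, 0, 0, 0, 15]
    - [0, -2, -5.5, 0, 0, 0, 15]
    - [0, -2, -6, 0, 0, 0, 15]
    - [0, -2, -6, 0, 0, 0, 15]

```text
clock: 9.5
eef_pos: [452.6, -203.6, 98.1]
tcp_rot: [1.707, 1.568, 0.395]
contact_force: [-0.1, -0.0, -1.9]
opening: 0.268
```

No contact yet, as the force is still the muddler's weight. I'll go down a millimetre at a time.

Request:
step_arm:
  rows:
    - [0, 0, -0.5, 0, 0, 0, 15]
    - [0, 0, -0.5, 0, 0, 0, 15]
    - [0, 0, -1, 0, 0, 0, 15]
    - [0, 0, -1, 0, 0, 0, 15]
    - [0, 0, -1.5, 0, 0, 0, 15]
    - [0, 0, -1.5, 0, 0, 0, 15]
    - [0, 0, -1.5, 0, 0, 0, 15]
    - [0, 0, -1.5, 0, 0, 0, 15]

```text
clock: 10.5
eef_pos: [452.9, -203.7, 97.1]
tcp_rot: [1.605, 1.568, 0.293]
contact_force: [-1.0, 0.9, 6.4]
opening: 0.267
```

Contact made (+6 N up). Releasing, then withdrawing straight up.

Request:
step_arm:
  rows:
    - [0, 0, 0, 0, 0, 0, 26]
    - [0, 0, 0, 0, 0, 0, 30]
    - [0, 0, 0, 0, 0, 0, 36]
    - [0, 0, 0, 0, 0, 0, 45]
    - [0, 0, 0, 0, 0, 0, 55]
    - [0, 0, 0, 0, 0, 0, 60]
    - [0, 0, 0, 0, 0, 0, 60]
    - [0, 0, 0, 0, 0, 0, 60]

```text
clock: 11.5
eef_pos: [452.9, -203.6, 97.2]
tcp_rot: [1.594, 1.568, 0.281]
contact_force: [0.0, -0.4, -0.7]
opening: 0.701
```

Request:
step_arm:
  rows:
    - [0, 0, 8, 0, 0, 0, 60]
    - [0, 0, 25, 0, 0, 0, 60]
    - [0, 0, 45, 0, 0, 0, 60]
    - [0, 0, 70, 0, 0, 0, 60]
    - [0, 0, 95, 0, 0, 0, 60]
    - [0, 0, 120, 0, 0, 0, 60]
    - [0, 0, 135, 0, 0, 0, 60]
    - [0, 0, 140, 0, 0, 0, 60]

```text
clock: 12.5
eef_pos: [453.2, -203.8, 238.1]
tcp_rot: [1.384, 1.566, 0.072]
contact_force: [0.6, 0.2, -0.1]
opening: 0.704
```

```bash
python3 - <<'E'
from h import *
s=r.sense(); print(s['clock'],s['eef_pos'],s['opening'],s['contact_force'])
p,d=grab('scene','s5'); c=campose('scene');P=cloud(c,d)
cv2.imwrite('pics/s5c.png',cv2.resize(p[140:320,190:400],None,fx=3.3,fy=3.3)[:,:,::-1])
hsv=cv2.cvtColor(p,cv2.COLOR_RGB2HSV).astype(int)
m=(np.hypot(P[...,0]-452,P[...,1]+201)<45)
for lo,hi in ((15,45),(85,110),(110,140),(140,165)):
    q=P[m&(P[...,2]>lo)&(P[...,2]<hi)]
    if len(q): print(lo,len(q),((q.min(0)+q.max(0))/2).round(1),q.max(0).round(1))
k=m&(abs(P[...,2]-79)<5)&(hsv[...,1]<70); zc=np.median(P[k][:,2]); v,u=np.where(k); print('collar',zc,cv2.minEnclosingCircle(onz(c,np.c_[u,v],79)[:,:2].astype(np.float32)))
C=np.array([472.4,132.0]);a=np.deg2rad(14.94);R=np.array([[np.cos(a),-np.sin(a)],[np.sin(a),np.cos(a)]])
L=(P[...,:2]-C)@R
k=(abs(L[...,1]-50)<35)&(abs(L[...,0]-15)<60)&(abs(P[...,2]-106)<3)&(hsv[...,1]<70); v,u=np.where(k)
print('tamper',cv2.minEnclosingCircle(((onz(c,np.c_[u,v],106)[:,:2]-C)@R).astype(np.float32)))
E
```

```text
12.5 [ 453.22094713 -203.78581814  238.05958574] 0.7039057189053068 [ 0.59730007  0.18015709 -0.11773114]
15 77 [ 451.9 -196.6   30.5] [ 466.7 -182.9   44.7]
85 49 [ 450.9 -198.9   99. ] [ 462.1 -188.1  110. ]
110 62 [ 451.9 -198.4  124.8] [ 462.9 -187.9  139.4]
140 55 [ 451.8 -202.7  149.3] [ 462.8 -189.7  158.1]
collar 78.67231206452198 ((451.8310241699219, -199.2480926513672), 29.101486206054688)
tamper ((25.524581909179688, 50.78107452392578), 28.103321075439453)
```

View pics/s5c.png

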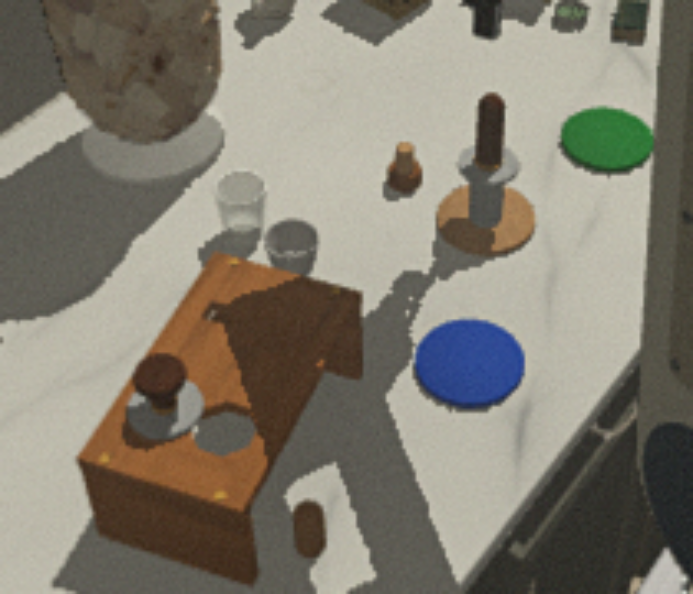

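The crop shows the muddler upright and free on the cork coaster at (487,190), and the tamper still in its slot at (163,395).

```bash
python3 -c "
from h import *
print(order.sign_off())"
```

```text
the job is handed in; nothing more can be done
None
```

The muddler now stands upright and released on the cork coaster, and the job was handed in at about 12.6 s of the 53 s allowed. I gripped its handle and slid it along its slot to the wide hole. There I lifted it straight out, carried it over, set it down until it touched the cork, let go and backed off upward.

**Last checks (scene camera):**
- **Position:** the muddler's axis is about 2 mm from the coaster's centre (limit 31 mm).
- **Height:** the collar top is at 78.7 mm. 79 mm is expected with the foot resting on the cork.
- **Tilt:** the handle shows no visible lean.
- **Tamper:** it reads within 0.3 mm of where it hung at the start.
- **Robot:** the gripper is clear above the muddler, and the contact force is near zero.

The wrist and scene cameras disagreed by about 2 mm, which is within the stated calibration, so I gripped at the average of the two. No check failed.

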